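# Lock the repotting clamp with its thumb wedge

## Robot

A 6-joint arm with a two-finger parallel gripper is mounted at the origin on the work surface. World frame = base frame: x ahead of the robot, y to its left, z up, the work surface at z = 0. Lengths are in m, angles in rad, forces in N, time in s.
With the tool pointing down it reaches from about 0.35 to 0.725 m from the base axis. Payload 4.3 kg.
Tool frame: the origin (TCP) lies midway between the tips of the shut fingers; the grasp point (between the pads) lies 19 mm behind it; y points along the fingers, x is the direction in which the jaws open and shut, and the axes are right-handed (so a half turn about y gives the same grasp; the last joint's range is limited). The gripper opens to 85 mm and grips with 20 to 120 N. Pads are 22 mm wide; open, the fingers measure 114 mm over their backs; the gripper's body (76 mm by 85 mm) begins 54 mm behind the grasp point. The pads swing forward as they close: fully open they stand 13 mm farther back than shut.
Start: joints at [-1.3, 0.377, 0.081, 1.274, 0, 1.46], TCP at [0.214, -0.534, 0.231] pointing down, gripper open.
Joint ranges: [-2.72, 2.72], [-0.84, 1.66], [-1.02, 1.22], [-1.77, 2.12], [-1.37, 1.28], [-3.14, 3.14]. Speed limits (rad/s): [2.57, 2.57, 3.14, 3.14, 3.14, 3.14].

## Interface

Orientations are given as a unit quaternion [w, x, y, z].
In Python, from station import robot, imaging, workorder, boxes_of gives the robot as it stands.
- The arm moves only by the tool step_arm, never from a script. Its argument "increments" is a list of rows, each an object of numbers: "claw": the opening, from -1 (shut) to 1 (fully open); "tx", "ty", "tz": the shift along the tool's x, y, z in mm; "rx", "ry", "rz": the turn, a rotation vector about the tool's x, y, z in rad. A call has 1 to 12 rows; each row shifts and turns the pose as measured when the row begins, along the tool's axes as they then stand; what a row does not reach is not made up. A row lasts 1/12 s, in which the tool goes at most 41.7 mm and 7.16 degrees, less where a joint would pass 70% of its speed; a pose out of reach is approached as far as the arm can. A call is refused whole if a number of a shift passes 41.7 or a number of a turn 0.125, either way. A call with a gripper value outside its range is refused whole. The fingers move at their own pace and stop on an object; "force" is the grip in N (left out, the last holds). Time passes only in rows, so rows that do not move let the fingers close. It gives the time, the measured TCP pose, the force and the opening at its end, in the units of the state.
- robot.state(): the state, without advancing time (a new reading comes with each control period).
- imaging.read_camera(name): name is "scene" or "top" or "wrist"; returns the picture (480x640x3 uint8, red, green, blue); there is no depth.
- imaging.get_calibration(name): a dict with "intrinsics" (3x3 intrinsics, pixels), "k1" (the pictures are not rectified: a ray, as slopes to the right and down, at radius r is drawn at 1 + k1 r^2 times it, then the intrinsics apply), "xyz" and "attitude" of the camera in the world. Camera axes: x right, y down, z forward; pixel columns grow to the right and rows downward; lengths in m; the calibration is good to about 2 mm. A picture is of the moment at which its call begins: read the wrist's pose just before it. get_calibration takes no time and is no camera call; for the wrist camera it gives the pose at the moment of the call.
- workorder.close_job(): hands the job in, once; it reports no verdict.
Trained networks look in the newest picture that a camera, given by its name, has taken for a name from the list of things; names that differ only in an ending like _2 or _b are one class to them, and where a whole thing is asked for, a point or a joint stands for the part that bears it (a point fixed in the world has none). Each returns a list of dicts, best first, with "p" (0 to 1); they miss things now and then, are a little off and sometimes report something else, mostly with a low value. They report only what shows in the picture. A call takes as long as a camera call.
- boxes_of(camera, query): "centre" ([column, row] in pixels, amid what is visible of it).
The state is a dict: "time_s": time; "joints": joint angles; "joint_velocities": joint speeds; "effort": joint torques, N m; "eef_pos": TCP position; "eef_rot": TCP orientation; "contact_force": force on the tool from outside, world axes, zero at the start; "torque": the same for the moment, N m; "width": finger opening in m.
Only numpy, scipy, OpenCV 4.12 (cv2) and the standard library are available. Lean on these libraries where they do the work, as an engineer would, in place of code of your own. Each camera call takes 0.05 s, during which the arm holds its last target.

## Task

On the potting bench a plant in a square white planter stands in a wooden clamp. Slide the clamp's metal bar by its round post until its jaw holds the planter snug against the fixed jaw, then slide the thumb wedge along its ramp, away from the planter, until it jams firmly against the bar, so that the bar is locked with the planter standing upright and snug.

Things in the scene. Friction and masses are not known exactly. Their poses are not given: they have to be found in the camera images.
- clamp: Clamp screwed to the bench: plywood board 420 x 145 x 18 mm, fixed wooden jaw at one end. Origin: on the bench under the bar's centre line; +x: the way the bar closes, towards planter and fixed jaw; +z up; the wedge lies on the bar's +y side. Board x -225..195, y -60..85 mm; fixed jaw's face x 170, top 68 mm up. All else on it but planter, jaws and the two grips is under 45 mm high.
- bar: Aluminium bar along clamp x, 24 mm wide, top 40 mm up, with a jaw 70 mm wide at its +x end (back 205, face 220 mm ahead of the origin; top 65 mm up) and an upright round wooden post, 18 mm across, 40 to 85 mm above the bench. Origin: mid-post. Slides only along x, at about 3 N, and stays where left. Snug: origin at x -130, y 0 mm in the clamp's frame; starts 42 to 62 mm short of it.
- wedge: Captive wooden wedge beside the bar, 107 mm long, with an upright tab (14 mm along x, 20 across, 40 to 85 mm above the bench) at its thick end. Origin: mid-tab. Slides only along its ramp, tightening towards clamp (-0.985, -0.174) in x, y; 2 N till it meets the bar, then press with 10 N or more. Jammed: origin at x -60, y 26 mm in the clamp's frame, 3.5 mm more at most; starts 42 to 62 mm short.
- planter_mid (a point): Middle, half-way up, of the loose square white planter (80 x 80 mm, 70 mm high, about 0.45 kg) with a low rosette plant, its top about 115 mm above the bench. It stands on the clamp's board, 0 to 3 mm off the fixed jaw; snug it is at x 130, y about 0 mm in the clamp's frame, 53 mm above the bench.

How it is judged:
By the outcome, as a careful person would: the job done as asked, in the order asked, and still so for the second after the job is handed in, with the robot touching nothing.
It also fails if it takes over 42 s, if anything falls off the work surface, if the arm or the gripper's body presses on something with over 40 N, if the wrist force passes 120 N, or if a joint passes its speed limit or range.

## Working session

There is one attempt and no reset: what is moved stays moved. The work goes in short steps, Python scripts to look and compute and a tool call to move; the robot and the scene stay as the last step left them, time stands still between calls to the robot, and variables do not carry over. Pictures are saved under pics/ and viewed, and the job is handed in when it is done.

Besides the shell and the picture viewer there is one more tool, called after "Emit:" as a command line: name --argument value ..., lists and objects as JSON in quotes. step_arm: Moves the arm, as the interface text tells. Its arguments: {"type":"object","properties":{"increments":{"type":"array"},"force":{"type":"number"}},"required":["increments"]}

```bash
ls; mkdir -p pics
python3 - <<'E'
from station import robot, imaging, boxes_of
import cv2,numpy as np
print(robot.state())
for c in ["scene","top"]:
    im=imaging.read_camera(c); cv2.imwrite(f"pics/{c}0.png",im[:,:,::-1])
    print(c,imaging.get_calibration(c))
    for q in ["clamp","bar","wedge","planter_mid"]: print(q,boxes_of(c,q)[:3])
print(robot.state()["time_s"])
E
```

```text
pics
{'time_s': 0.0, 'joints': array([-1.30030508e+00,  3.78090991e-01,  7.96330371e-02,  1.27441199e+00,
       -5.99112944e-06,  1.46049131e+00]), 'joint_velocities': array([ 7.12955533e-04, -1.85368998e-05,  9.48884427e-04, -6.18082383e-04,
       -1.02474958e-03, -1.34005685e-03]), 'effort': array([-6.23094311e-04, -4.63607275e+01,  2.69874126e+01,  2.10073980e-02,
       -1.90488081e-04, -1.28994816e-05]), 'eef_pos': array([ 0.2135283 , -0.53317227,  0.23034771]), 'eef_rot': array([ 0.58606275, -0.58511544,  0.39689894, -0.39577975]), 'contact_force': array([0.39760874, 0.46284826, 0.40025776]), 'torque': array([0.01185096, 0.0332425 , 0.00406375]), 'width': 0.08536515846105328}
scene {'intrinsics': array([[512.97345092,   0.        , 319.69215463],
       [  0.        , 512.97345092, 243.96647309],
       [  0.        ,   0.        ,   1.        ]]), 'k1': -0.03713290394042141, 'xyz': array([ 0.81824407, -0.35217167,  0.75905499]), 'attitude': array([-0.28281759,  0.90902183,  0.2938909 , -0.08556668])}
clamp [{'centre': [249.2, 327.5], 'p': 0.87}]
bar [{'centre': [262.7, 309.2], 'p': 0.56}]
wedge [{'centre': [248.3, 298.4], 'p': 0.62}]
planter_mid [{'centre': [312.8, 224.7], 'p': 0.58}]
top {'intrinsics': array([[607.26894687,   0.        , 319.02730842],
       [  0.        , 607.26894687, 231.78288182],
       [  0.        ,   0.        ,   1.        ]]), 'k1': 0.0008221597012345999, 'xyz': array([0.37871239, 0.02273126, 0.95568111]), 'attitude': array([-0.07704399,  0.73092743, -0.67432292,  0.07139974])}
clamp [{'centre': [404.6, 276.2], 'p': 0.84}]
bar [{'centre': [412.6, 260.4], 'p': 0.64}]
wedge [{'centre': [408.2, 282.9], 'p': 0.75}]
planter_mid [{'centre': [291.7, 269.1], 'p': 0.61}]
0.5
```

View pics/scene0.png

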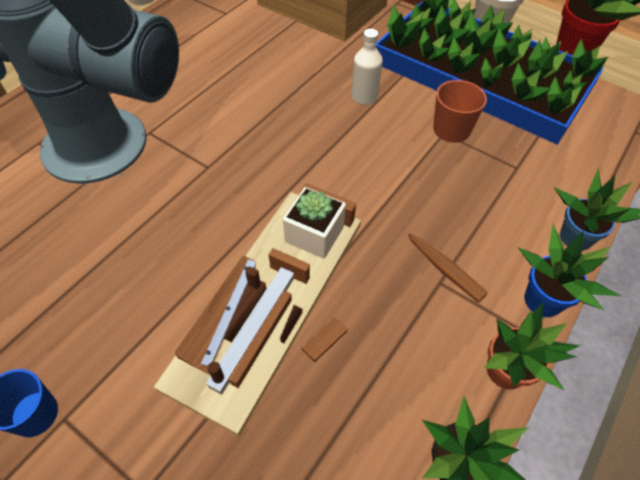

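View pics/top0.png

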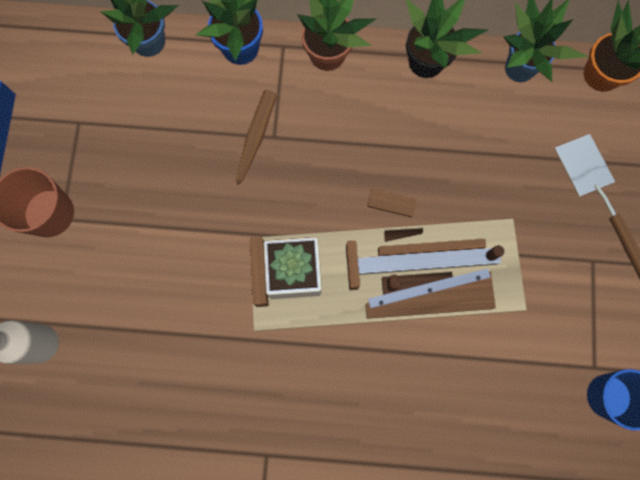

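The scene and top views show the board with the planter against the fixed jaw. In the top view, the post is at about (496,253), the tab at (393,283) and the planter at (292,266). I'll zoom in on the board corners next.

```bash
cat > h.py <<'E'
import numpy as np,cv2
from scipy.spatial.transform import Rotation as R
def rot(q): return R.from_quat([q[1],q[2],q[3],q[0]])
def ray(cal,px):
    K=cal["intrinsics"]; d=np.array([(px[0]-K[0,2])/K[0,0],(px[1]-K[1,2])/K[1,1]]); u=d.copy()
    for _ in range(20): u=d/(1+cal["k1"]*(u@u))
    return rot(cal["attitude"]).apply([u[0],u[1],1])
def atz(cal,px,z):
    d=ray(cal,px); o=np.array(cal["xyz"]); return o+d*(z-o[2])/d[2]
def proj(cal,P):
    p=rot(cal["attitude"]).inv().apply(np.atleast_2d(P)-cal["xyz"]); u=p[:,:2]/p[:,2:]
    u=u*(1+cal["k1"]*(u**2).sum(1,keepdims=True)); K=cal["intrinsics"]
    return np.c_[u[:,0]*K[0,0]+K[0,2],u[:,1]*K[1,1]+K[1,2]]
E
python3 - <<'E'
import cv2
a=cv2.imread('pics/top0.png')[205:345,230:540]; cv2.imwrite('pics/top0z.png',cv2.resize(a,None,fx=2.58,fy=2.58,interpolation=cv2.INTER_CUBIC))
from h import *
from station import imaging
c=imaging.get_calibration('top')
for px in [(513,220),(525,310),(254,329)]: print(atz(c,px,.018))
print(atz(c,(496,252),.085),atz(c,(393,283),.085))
E
```

```text
[ 0.62221719 -0.26664079  0.018     ]
[ 0.48138145 -0.28698591  0.018     ]
[0.41916145 0.12514321 0.018     ]
[ 0.55488676 -0.22195793  0.085     ] [ 0.49754056 -0.07498094  0.085     ]
```

View pics/top0z.png

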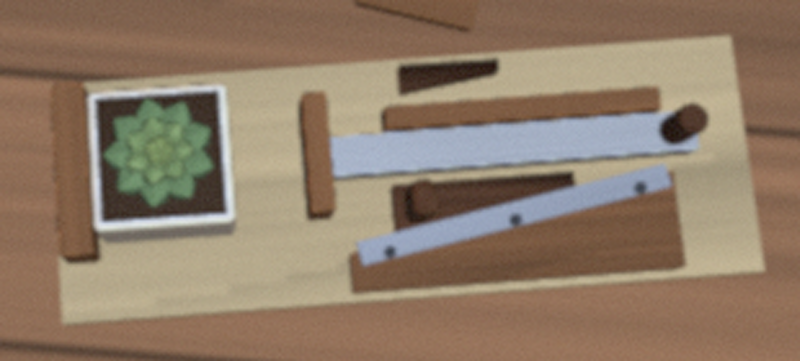

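Run:
```python
import cv2
a=cv2.imread('pics/scene0.png')[180:440,145:375]; cv2.imwrite('pics/scene0z.png',cv2.resize(a,None,fx=2.3,fy=2.3,interpolation=cv2.INTER_CUBIC))
```

```text
(no output)
```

View pics/scene0z.png

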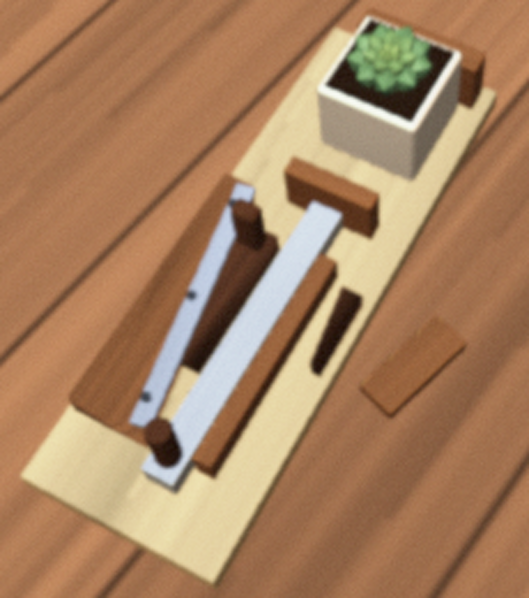

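```bash
cat > fit.py <<'E'
from h import *
from station import imaging
from scipy.optimize import least_squares
ct=imaging.get_calibration('top'); cs=imaging.get_calibration('scene')
T=lambda x,y:(230+x/2.58,205+y/2.58); S=lambda x,y:(145+x/2.3,180+y/2.3)
def W(p,P):
    c,s=np.cos(p[2]),np.sin(p[2]); P=np.atleast_2d(P)/1000.
    return np.c_[p[0]+c*P[:,0]-s*P[:,1],p[1]+s*P[:,0]+c*P[:,1],P[:,2]]
u=np.array([-.985,-.174])
def pts(p):
    w=np.array([-60,26])-u*p[4]
    return [[-225,-60,18],[-225,85,18],[195,85,18],[-130-p[3],0,85],[w[0],w[1],85]]
obs=[T(732,36),T(765,271),T(63,323),T(692,118),T(424,194)]
obs2=[S(215,580),S(22,476),S(495,95),S(160,430),S(247,208)]
def pts2(p): q=pts(p); return [q[0],q[1],[195,-60,18],q[3],q[4]]
def f(p,full=False):
    a=proj(ct,W(p,pts(p)))-obs; b=proj(cs,W(p,pts2(p)))-obs2
    if full: print('top',a.round(1).tolist(),'scene',b.round(1).tolist())
    return np.r_[a.ravel(),(b[1:]).ravel()*.7]
if __name__=="__main__":
    r=least_squares(f,[.54,-.05,1.7,52,52],x_scale=[.01,.01,.1,5,5],loss='soft_l1'); p=r.x
    print(p); f(p,True)
    print('post',W(p,pts(p)[3]),'tab',W(p,pts(p)[4]))
E
python3 fit.py
```

```text
[ 0.53118176 -0.05402175  1.72353212 42.64354422 43.25974202]
top [[-0.3, -0.5], [0.0, 0.1], [-0.9, -0.1], [-0.3, -0.3], [-0.3, 0.7]] scene [[-1.5, 3.1], [-1.5, 1.6], [0.6, 0.3], [-0.7, 0.3], [-0.8, 1.0]]
post [[ 0.5574482  -0.22465547  0.085     ]] tab [[ 0.5006905  -0.07630938  0.085     ]]
```

```bash
cat > go.py <<'E'
import sys
from fit import *
from station import robot
P=np.array([0.53118,-0.05402,1.72353])
def rep(cx,cy,z,dyaw=0,zs=1):
    s=robot.state(); Rm=rot(s["eef_rot"]); t=W(P,[cx,cy,z])[0]; d=t-s["eef_pos"]
    cur=W(P,[0,0,0])[0]; c,sn=np.cos(P[2]),np.sin(P[2])
    e=s["eef_pos"]-cur; print('t',s["time_s"],'eef',s["eef_pos"].round(4),'clamp mm',(1000*np.array([c*e[0]+sn*e[1],-sn*e[0]+c*e[1],e[2]])).round(1),'F clamp',np.array([c*s["contact_force"][0]+sn*s["contact_force"][1],-sn*s["contact_force"][0]+c*s["contact_force"][1],s["contact_force"][2]]).round(1),'w',round(s["width"],4))
    # desired: tool y down, tool z along zs*clamp x (+dyaw)
    a=P[2]+dyaw; zz=zs*np.array([np.cos(a),np.sin(a),0]); y=np.array([0,0,-1.]); x=np.cross(y,zz)
    Rd=R.from_matrix(np.c_[x,y,zz]); rv=(Rm.inv()*Rd).as_rotvec()
    print('axes',Rm.as_matrix().round(3).tolist()); print('rotvec',rv.round(3),'shift final-tool mm',(1000*Rd.inv().apply(d)).round(1),'cur-tool',(1000*Rm.inv().apply(d)).round(1), 'j6',s["joints"][5].round(2))
if __name__=="__main__": rep(*map(float,sys.argv[1:]))
E
python3 go.py -208 0 110; python3 go.py -208 0 110 0 -1
```

```text
t 0.5 eef [ 0.2137 -0.5338  0.2313] clamp mm [-425.9  386.7  231.3] F clamp [0.3 0.4 0.4] w 0.0854
axes [[0.372, 0.0, 0.928], [-0.928, -0.0, 0.372], [0.0, -1.0, -0.0]]
rotvec [ 0.    -1.343  0.   ] shift final-tool mm [386.7 121.3 217.9] cur-tool [-124.8  121.3  426. ] j6 1.46
t 0.5 eef [ 0.2137 -0.5338  0.2313] clamp mm [-425.9  386.7  231.3] F clamp [0.3 0.4 0.4] w 0.0854
axes [[0.372, 0.0, 0.928], [-0.928, -0.0, 0.372], [0.0, -1.0, -0.0]]
rotvec [-0.     1.799  0.   ] shift final-tool mm [-386.7  121.3 -217.9] cur-tool [-124.8  121.3  426. ] j6 1.46
```

Emit:
step_arm --increments '[{"claw":-1,"tx":-10.4,"tz":35.5,"ry":-0.112},{"claw":-1,"tx":-6.4,"tz":36.4,"ry":-0.112},{"claw":-1,"tx":-2.3,"tz":36.9,"ry":-0.112},{"claw":-1,"tx":1.9,"tz":37,"ry":-0.112},{"claw":-1,"tx":6,"tz":36.5,"ry":-0.112},{"claw":-1,"tx":10.1,"tz":35.6,"ry":-0.112},{"claw":-1,"tx":14,"tz":34.3,"ry":-0.112},{"claw":-1,"tx":17.7,"tz":32.5,"ry":-0.112},{"claw":-1,"tx":21.2,"tz":30.3,"ry":-0.112},{"claw":-1,"tx":24.5,"tz":27.8,"ry":-0.112},{"claw":-1,"tx":27.5,"tz":24.8,"ry":-0.112},{"claw":-1,"tx":30,"tz":21.6,"ry":-0.112}]'

```text
invalid input at $.increments[0]: expected keys claw, tx, ty, tz, rx, ry, rz
```

```bash
python3 go.py -210 0 53
```

```text
t 0.5 eef [ 0.2137 -0.5338  0.2313] clamp mm [-425.9  386.7  231.3] F clamp [0.3 0.4 0.4] w 0.0854
axes [[0.372, 0.0, 0.928], [-0.928, -0.0, 0.372], [0.0, -1.0, -0.0]]
rotvec [ 0.    -1.343  0.   ] shift final-tool mm [386.7 178.3 215.9] cur-tool [-122.9  178.3  425.6] j6 1.46
```

Emit:
step_arm --increments '[{"claw":-1,"tx":-10.4,"ty":0,"tz":35.5,"rx":0,"ry":-0.112,"rz":0},{"claw":-1,"tx":-6.4,"ty":0,"tz":36.4,"rx":0,"ry":-0.112,"rz":0},{"claw":-1,"tx":-2.3,"ty":0,"tz":36.9,"rx":0,"ry":-0.112,"rz":0},{"claw":-1,"tx":1.9,"ty":0,"tz":37,"rx":0,"ry":-0.112,"rz":0},{"claw":-1,"tx":6,"ty":0,"tz":36.5,"rx":0,"ry":-0.112,"rz":0},{"claw":-1,"tx":10.1,"ty":0,"tz":35.6,"rx":0,"ry":-0.112,"rz":0},{"claw":-1,"tx":14,"ty":0,"tz":34.3,"rx":0,"ry":-0.112,"rz":0},{"claw":-1,"tx":17.7,"ty":0,"tz":32.5,"rx":0,"ry":-0.112,"rz":0},{"claw":-1,"tx":21.2,"ty":0,"tz":30.3,"rx":0,"ry":-0.112,"rz":0},{"claw":-1,"tx":24.5,"ty":0,"tz":27.8,"rx":0,"ry":-0.112,"rz":0},{"claw":-1,"tx":27.5,"ty":0,"tz":24.8,"rx":0,"ry":-0.112,"rz":0},{"claw":-1,"tx":30,"ty":0,"tz":21.6,"rx":0,"ry":-0.112,"rz":0}]'

```text
time_s: 1.5
eef_pos: [0.5664, -0.2471, 0.2309]
eef_rot: [-0.701, 0.706, 0.072, -0.071]
contact_force: [0.5, -0.8, 0.9]
width: 0.0
```

```bash
python3 go.py -212 0 53
```

```text
t 1.5 eef [ 0.5664 -0.2471  0.2309] clamp mm [-196.1   -5.4  230.9] F clamp [-0.9 -0.4  0.9] w 0.0
axes [[0.98, 0.001, -0.201], [0.201, -0.007, 0.98], [-0.0, -1.0, -0.007]]
rotvec [ 0.007  0.05  -0.   ] shift final-tool mm [ -5.4 177.9 -15.9] cur-tool [ -6.1 178.  -14.3] j6 0.86
```

Emit:
step_arm --increments '[{"claw":-1,"tx":-5.4,"ty":0,"tz":-15,"rx":0.007,"ry":0.05,"rz":0},{"claw":-1,"tx":0,"ty":35,"tz":0,"rx":0,"ry":0,"rz":0},{"claw":-1,"tx":0,"ty":35,"tz":0,"rx":0,"ry":0,"rz":0},{"claw":-1,"tx":0,"ty":35,"tz":0,"rx":0,"ry":0,"rz":0},{"claw":-1,"tx":0,"ty":25,"tz":0,"rx":0,"ry":0,"rz":0},{"claw":-1,"tx":0,"ty":0,"tz":0,"rx":0,"ry":0,"rz":0}]'

```text
time_s: 2.0
eef_pos: [0.5762, -0.2561, 0.0998]
eef_rot: [-0.703, 0.706, 0.063, -0.055]
contact_force: [-1.6, -0.1, -0.6]
width: 0.0001
```

```bash
python3 go.py -212 0 53
```

```text
t 2.0 eef [ 0.5762 -0.2561  0.0998] clamp mm [-206.5  -13.7   99.8] F clamp [ 0.1  1.6 -0.6] w 0.0001
axes [[0.986, 0.012, -0.166], [0.166, -0.003, 0.986], [0.012, -1.0, -0.005]]
rotvec [0.004 0.014 0.012] shift final-tool mm [-13.7  46.8  -5.5] cur-tool [-14.3  46.6  -5. ] j6 0.88
```

Emit:
step_arm --increments '[{"claw":-1,"tx":-14,"ty":0,"tz":-5,"rx":0.004,"ry":0.014,"rz":0.012},{"claw":-1,"tx":0,"ty":0,"tz":0,"rx":0,"ry":0,"rz":0}]'

```text
time_s: 2.17
eef_pos: [0.561, -0.2635, 0.0994]
eef_rot: [0.706, -0.705, -0.052, 0.055]
contact_force: [-1.0, -1.0, -0.5]
width: -0.0002
```

```bash
python3 go.py -212 0 53
```

```text
t 2.1667 eef [ 0.561  -0.2635  0.0994] clamp mm [-211.5    2.4   99.4] F clamp [-0.9  1.2 -0.5] w -0.0002
axes [[0.989, -0.005, -0.151], [0.151, 0.001, 0.989], [-0.004, -1.0, 0.002]]
rotvec [-0.002 -0.001 -0.004] shift final-tool mm [ 2.4 46.4 -0.5] cur-tool [ 2.6 46.3 -0.5] j6 0.88
```

Next I'll descend, then look through the top camera before pushing.

Emit:
step_arm --increments '[{"claw":-1,"tx":2,"ty":16,"tz":0,"rx":0,"ry":0,"rz":0},{"claw":-1,"tx":0,"ty":16,"tz":0,"rx":0,"ry":0,"rz":0},{"claw":-1,"tx":0,"ty":12,"tz":0,"rx":0,"ry":0,"rz":0},{"claw":-1,"tx":0,"ty":0,"tz":0,"rx":0,"ry":0,"rz":0}]'

```text
time_s: 2.5
eef_pos: [0.5667, -0.2693, 0.0645]
eef_rot: [-0.703, 0.708, 0.054, -0.049]
contact_force: [-0.1, 1.1, -0.3]
width: 0.0
```

```bash
python3 go.py -165 0 53
python3 - <<'E'
from station import imaging
import cv2
a=imaging.read_camera('scene')[180:440,145:375,::-1]; cv2.imwrite('pics/s1.png',cv2.resize(a,None,fx=2.3,fy=2.3,interpolation=cv2.INTER_CUBIC))
E
```

```text
t 2.5 eef [ 0.5667 -0.2693  0.0645] clamp mm [-218.2   -2.4   64.5] F clamp [ 1.1 -0.1 -0.3] w 0.0
axes [[0.989, 0.008, -0.145], [0.145, -0.007, 0.989], [0.007, -1.0, -0.008]]
rotvec [ 0.008 -0.007  0.007] shift final-tool mm [-2.4 11.5 53.2] cur-tool [-2.8 11.  53.3] j6 0.88
```

View pics/s1.png

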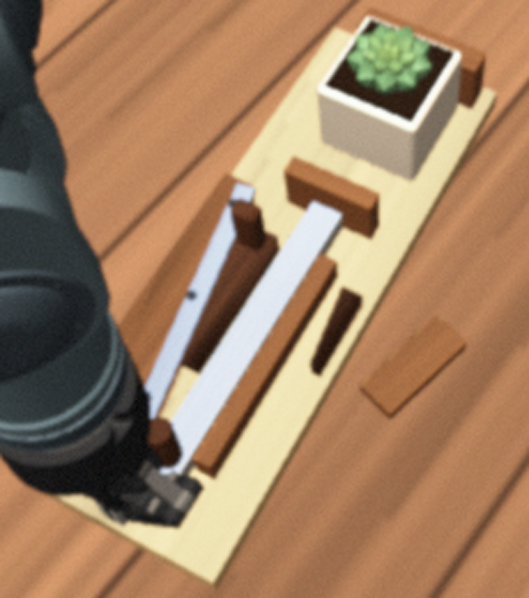

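Emit:
step_arm --increments '[{"claw":-1,"tx":-2.5,"ty":11,"tz":3,"rx":0.008,"ry":-0.007,"rz":0.007},{"claw":-1,"tx":0,"ty":0,"tz":5,"rx":0,"ry":0,"rz":0},{"claw":-1,"tx":0,"ty":0,"tz":6,"rx":0,"ry":0,"rz":0},{"claw":-1,"tx":0,"ty":0,"tz":6,"rx":0,"ry":0,"rz":0},{"claw":-1,"tx":0,"ty":0,"tz":6,"rx":0,"ry":0,"rz":0},{"claw":-1,"tx":0,"ty":0,"tz":6,"rx":0,"ry":0,"rz":0}]'

```text
time_s: 3.05
eef_pos: [0.5638, -0.2408, 0.0613]
eef_rot: [-0.702, 0.708, 0.057, -0.05]
contact_force: [0.6, -4.5, -2.0]
width: 0.0002
```

```bash
python3 go.py -150 0 53
```

```text
t 3.05 eef [ 0.5638 -0.2408  0.0613] clamp mm [-189.6   -3.8   61.3] F clamp [-4.5  0.1 -2. ] w 0.0002
axes [[0.989, 0.01, -0.15], [0.15, -0.008, 0.989], [0.009, -1.0, -0.009]]
rotvec [ 0.009 -0.002  0.009] shift final-tool mm [-3.8  8.3 39.6] cur-tool [-3.9  7.9 39.6] j6 0.91
```

Emit:
step_arm --increments '[{"claw":-1,"tx":-2,"ty":4,"tz":6,"rx":0.008,"ry":0,"rz":0.008},{"claw":-1,"tx":0,"ty":0,"tz":6,"rx":0,"ry":0,"rz":0},{"claw":-1,"tx":0,"ty":0,"tz":6,"rx":0,"ry":0,"rz":0},{"claw":-1,"tx":0,"ty":0,"tz":6,"rx":0,"ry":0,"rz":0},{"claw":-1,"tx":0,"ty":0,"tz":5,"rx":0,"ry":0,"rz":0}]'

```text
time_s: 3.47
eef_pos: [0.5582, -0.2118, 0.0586]
eef_rot: [-0.703, 0.708, 0.054, -0.052]
contact_force: [-0.8, -4.2, 0.4]
width: 0.0001
```

```bash
python3 go.py -150 0 53
```

```text
t 3.4667 eef [ 0.5582 -0.2118  0.0586] clamp mm [-160.1   -2.7   58.6] F clamp [-4.1  1.4  0.4] w 0.0001
axes [[0.989, 0.003, -0.15], [0.15, -0.007, 0.989], [0.002, -1.0, -0.008]]
rotvec [ 0.008 -0.002  0.002] shift final-tool mm [-2.7  5.6 10.1] cur-tool [-2.8  5.5 10.1] j6 0.95
```

Emit:
step_arm --increments '[{"claw":-1,"tx":-2,"ty":3,"tz":4,"rx":0.006,"ry":0,"rz":0.002},{"claw":-1,"tx":0,"ty":0,"tz":3,"rx":0,"ry":0,"rz":0},{"claw":-1,"tx":0,"ty":0,"tz":3,"rx":0,"ry":0,"rz":0}]'

```text
time_s: 3.72
eef_pos: [0.5552, -0.2017, 0.0559]
eef_rot: [-0.704, 0.706, 0.054, -0.053]
contact_force: [0.7, -6.4, 0.3]
width: -0.0001
```

```bash
python3 go.py -150 0 53
```

```text
t 3.7167 eef [ 0.5552 -0.2017  0.0559] clamp mm [-149.6   -1.3   55.9] F clamp [-6.5  0.3  0.3] w -0.0001
axes [[0.989, 0.002, -0.15], [0.15, -0.003, 0.989], [0.001, -1.0, -0.004]]
rotvec [ 0.004 -0.002  0.001] shift final-tool mm [-1.3  2.9 -0.4] cur-tool [-1.3  2.9 -0.4] j6 0.97
```

Emit:
step_arm --increments '[{"claw":-1,"tx":-1,"ty":1,"tz":3,"rx":0,"ry":0,"rz":0},{"claw":-1,"tx":0,"ty":0,"tz":3,"rx":0,"ry":0,"rz":0}]'

```text
time_s: 3.88
eef_pos: [0.5553, -0.2018, 0.0563]
eef_rot: [-0.699, 0.711, 0.053, -0.051]
contact_force: [1.2, -12.8, -7.6]
width: 0.0004
```

```bash
python3 go.py -150 0 53
```

```text
t 3.8833 eef [ 0.5553 -0.2018  0.0563] clamp mm [-149.7   -1.4   56.3] F clamp [-12.8   0.8  -7.6] w 0.0004
axes [[0.989, 0.004, -0.148], [0.148, -0.017, 0.989], [0.002, -1.0, -0.018]]
rotvec [ 0.018 -0.005  0.002] shift final-tool mm [-1.4  3.3 -0.3] cur-tool [-1.4  3.3 -0.2] j6 0.97
```

Emit:
step_arm --increments '[{"claw":-1,"tx":0,"ty":0,"tz":4,"rx":0,"ry":0,"rz":0},{"claw":-1,"tx":0,"ty":0,"tz":4,"rx":0,"ry":0,"rz":0}]'

```text
time_s: 4.05
eef_pos: [0.5552, -0.2022, 0.0564]
eef_rot: [-0.693, 0.717, 0.052, -0.05]
contact_force: [1.9, -14.7, -3.4]
width: -0.0003
```

```bash
python3 go.py -150 0 53
python3 - <<'E'
from station import imaging
import cv2
a=imaging.read_camera('scene')[180:440,145:375,::-1]; cv2.imwrite('pics/s2.png',cv2.resize(a,None,fx=2.3,fy=2.3,interpolation=cv2.INTER_CUBIC))
E
```

```text
t 4.05 eef [ 0.5552 -0.2022  0.0564] clamp mm [-150.1   -1.2   56.4] F clamp [-14.8   0.4  -3.4] w -0.0003
axes [[0.99, 0.005, -0.143], [0.143, -0.034, 0.989], [0.0, -0.999, -0.035]]
rotvec [ 0.035 -0.009 -0.   ] shift final-tool mm [-1.2  3.4  0.1] cur-tool [-1.2  3.4  0.2] j6 0.99
```

View pics/s2.png

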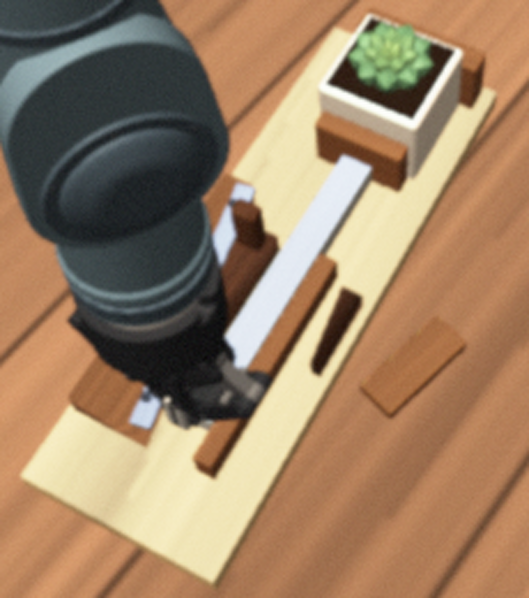

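Emit:
step_arm --increments '[{"claw":-1,"tx":0,"ty":0,"tz":-12,"rx":0,"ry":0,"rz":0},{"claw":-1,"tx":0,"ty":0,"tz":-8,"rx":0.03,"ry":0,"rz":0},{"claw":-1,"tx":0,"ty":-25,"tz":0,"rx":0,"ry":0,"rz":0},{"claw":-1,"tx":0,"ty":-25,"tz":0,"rx":0,"ry":0,"rz":0},{"claw":-1,"tx":0,"ty":-20,"tz":0,"rx":0,"ry":0,"rz":0},{"claw":-1,"tx":0,"ty":0,"tz":0,"rx":0,"ry":0,"rz":0}]'

```text
time_s: 4.6
eef_pos: [0.5535, -0.2179, 0.1244]
eef_rot: [0.71, -0.701, -0.048, 0.054]
contact_force: [0.8, 0.2, 0.1]
width: 0.0001
```

```bash
python3 go.py 13 35 115
python3 - <<'E'
from station import imaging
import cv2
a=imaging.read_camera('top')[205:345,230:540,::-1]; cv2.imwrite('pics/t3.png',cv2.resize(a,None,fx=2.58,fy=2.58,interpolation=cv2.INTER_CUBIC))
E
```

```text
t 4.6 eef [ 0.5535 -0.2179  0.1244] clamp mm [-165.4    2.8  124.4] F clamp [ 0.1 -0.8  0.1] w 0.0001
axes [[0.99, -0.009, -0.143], [0.143, 0.012, 0.99], [-0.008, -1.0, 0.014]]
rotvec [-0.014 -0.009 -0.008] shift final-tool mm [-32.2   9.4 178.4] cur-tool [-33.8  12.1 177.9] j6 0.94
```

View pics/t3.png

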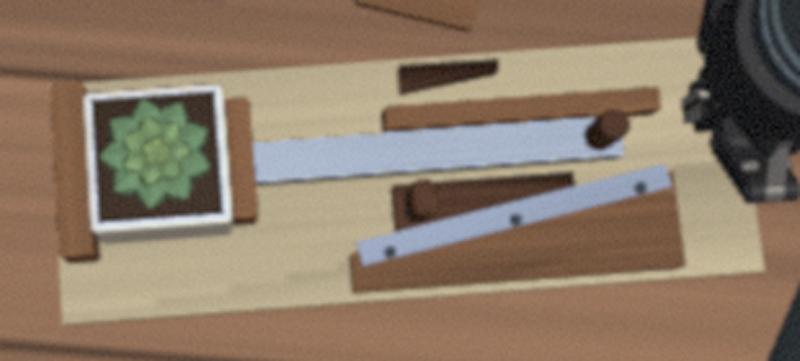

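The top view shows the planter touching both jaws, with the post at zoomed (611,126) and the tab still at (424,197). Now to the tab.

Emit:
step_arm --increments '[{"claw":-1,"tx":-5,"ty":0,"tz":30,"rx":-0.01,"ry":-0.009,"rz":-0.006},{"claw":-1,"tx":-6,"ty":0,"tz":32,"rx":0,"ry":0,"rz":0},{"claw":-1,"tx":-6,"ty":0,"tz":32,"rx":0,"ry":0,"rz":0},{"claw":-1,"tx":-6,"ty":0,"tz":32,"rx":0,"ry":0,"rz":0},{"claw":-1,"tx":-6,"ty":0,"tz":30,"rx":0,"ry":0,"rz":0},{"claw":-1,"tx":-4,"ty":0,"tz":20,"rx":0,"ry":0,"rz":0},{"claw":-1,"tx":0,"ty":0,"tz":0,"rx":0,"ry":0,"rz":0}]'

```text
time_s: 5.23
eef_pos: [0.4849, -0.0391, 0.1139]
eef_rot: [0.711, -0.699, -0.047, 0.058]
contact_force: [-0.6, -0.6, -0.4]
width: -0.0002
```

```bash
python3 go.py 13 35 55; python3 -c "
from fit import *
P=[0.53118,-0.05402,1.72353]
print((proj(ct,W(P,[-130,0,85]))-[230,205])*2.58)"
```

```text
t 5.2333 eef [ 0.4849 -0.0391  0.1139] clamp mm [ 21.7  43.5 113.9] F clamp [-0.5  0.7 -0.4] w -0.0002
axes [[0.989, -0.017, -0.148], [0.149, 0.017, 0.989], [-0.014, -1.0, 0.019]]
rotvec [-0.019 -0.004 -0.014] shift final-tool mm [ 8.5 58.9 -8.7] cur-tool [ 9.4 58.6 -9.8] j6 1.2
[[616.10170995 122.55300957]]
```

Emit:
step_arm --increments '[{"claw":-1,"tx":9,"ty":0,"tz":-7,"rx":-0.018,"ry":-0.004,"rz":-0.014},{"claw":-1,"tx":0,"ty":20,"tz":0,"rx":0,"ry":0,"rz":0},{"claw":-1,"tx":0,"ty":16,"tz":0,"rx":0,"ry":0,"rz":0},{"claw":-1,"tx":0,"ty":14,"tz":0,"rx":0,"ry":0,"rz":0},{"claw":-1,"tx":0,"ty":0,"tz":0,"rx":0,"ry":0,"rz":0}]'

```text
time_s: 5.65
eef_pos: [0.4968, -0.0461, 0.0588]
eef_rot: [-0.705, 0.705, 0.056, -0.054]
contact_force: [-1.5, -1.2, 0.1]
width: -0.0003
```

```bash
python3 go.py 5 33.5 54;  python3 - <<'E'
from station import imaging
import cv2
a=imaging.read_camera('scene')[180:440,145:375,::-1]; cv2.imwrite('pics/s4.png',cv2.resize(a,None,fx=2.3,fy=2.3,interpolation=cv2.INTER_CUBIC))
E
```

```text
t 5.65 eef [ 0.4968 -0.0461  0.0588] clamp mm [13.1 32.8 58.8] F clamp [-1.   1.7  0.1] w -0.0003
axes [[0.988, 0.002, -0.155], [0.155, -0.001, 0.988], [0.002, -1.0, -0.001]]
rotvec [0.001 0.003 0.002] shift final-tool mm [-0.7  4.8 -8.1] cur-tool [-0.7  4.8 -8.1] j6 1.2
```

View pics/s4.png

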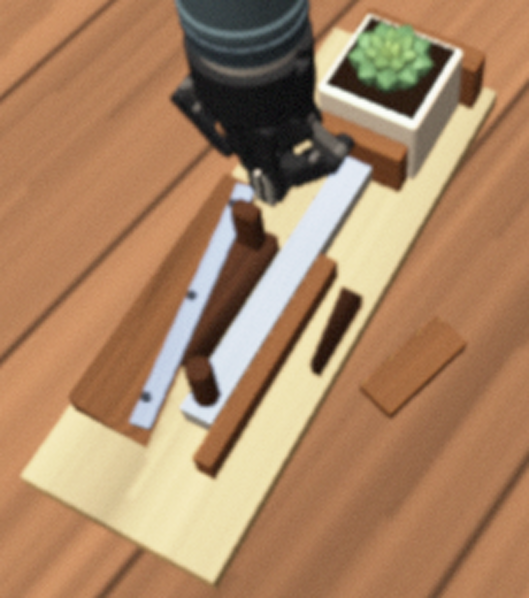

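The shut fingers (265,185) are just in front of the tab (248,225). Pushing along the ramp.

Emit:
step_arm --increments '[{"claw":-1,"tx":0,"ty":3,"tz":-6,"rx":0,"ry":0,"rz":0},{"claw":-1,"tx":0.5,"ty":0,"tz":-6,"rx":0,"ry":0,"rz":0},{"claw":-1,"tx":1,"ty":0,"tz":-6,"rx":0,"ry":0,"rz":0},{"claw":-1,"tx":1,"ty":0,"tz":-6,"rx":0,"ry":0,"rz":0},{"claw":-1,"tx":1,"ty":0,"tz":-6,"rx":0,"ry":0,"rz":0}]'

```text
time_s: 6.12
eef_pos: [0.5072, -0.078, 0.0577]
eef_rot: [0.706, -0.704, -0.056, 0.053]
contact_force: [-0.1, 1.3, -1.8]
width: 0.0001
```

```bash
python3 go.py -42 26 54
```

```text
t 6.1167 eef [ 0.5072 -0.078   0.0577] clamp mm [-20.1  27.3  57.7] F clamp [ 1.3 -0.1 -1.8] w 0.0001
axes [[0.988, 0.004, -0.154], [0.154, 0.002, 0.988], [0.005, -1.0, 0.001]]
rotvec [-0.001  0.002  0.005] shift final-tool mm [  1.3   3.7 -21.9] cur-tool [  1.2   3.6 -21.9] j6 1.14
```

Emit:
step_arm --increments '[{"claw":-1,"tx":0,"ty":2,"tz":-6,"rx":0,"ry":0,"rz":0},{"claw":-1,"tx":0,"ty":0,"tz":-5,"rx":0,"ry":0,"rz":0},{"claw":-1,"tx":0.5,"ty":0,"tz":-4,"rx":0,"ry":0,"rz":0},{"claw":-1,"tx":0.5,"ty":0,"tz":-4,"rx":0,"ry":0,"rz":0}]'

```text
time_s: 6.45
eef_pos: [0.5136, -0.0994, 0.0568]
eef_rot: [0.706, -0.704, -0.058, 0.051]
contact_force: [0.4, 4.6, -1.5]
width: 0.0002
```

```bash
python3 go.py -42 26 54
```

```text
t 6.45 eef [ 0.5136 -0.0994  0.0568] clamp mm [-42.2  24.2  56.8] F clamp [ 4.5 -1.1 -1.5] w 0.0002
axes [[0.988, 0.008, -0.154], [0.154, 0.003, 0.988], [0.009, -1.0, 0.002]]
rotvec [-0.002  0.001  0.009] shift final-tool mm [-1.8  2.8  0.2] cur-tool [-1.8  2.8  0.2] j6 1.1
```

Near the bar now, so I'll press harder in small steps.

Emit:
step_arm --increments '[{"claw":-1,"tx":0,"ty":1,"tz":-4,"rx":0,"ry":0,"rz":0},{"claw":-1,"tx":0,"ty":0,"tz":-5,"rx":0,"ry":0,"rz":0},{"claw":-1,"tx":0,"ty":0,"tz":-5,"rx":0,"ry":0,"rz":0}]'

```text
time_s: 6.7
eef_pos: [0.5144, -0.1018, 0.0564]
eef_rot: [0.716, -0.694, -0.06, 0.052]
contact_force: [-1.8, 17.4, 8.0]
width: 0.0001
```

```bash
python3 go.py -42 26 54
```

```text
t 6.7 eef [ 0.5144 -0.1018  0.0564] clamp mm [-44.7  23.8  56.4] F clamp [17.5 -0.8  8. ] w 0.0001
axes [[0.987, 0.009, -0.159], [0.159, 0.032, 0.987], [0.014, -0.999, 0.03]]
rotvec [-0.03   0.007  0.014] shift final-tool mm [-2.2  2.4  2.7] cur-tool [-2.2  2.4  2.7] j6 1.07
```

Emit:
step_arm --increments '[{"claw":-1,"tx":0,"ty":0,"tz":-8,"rx":-0.02,"ry":0,"rz":0},{"claw":-1,"tx":0,"ty":0,"tz":-8,"rx":0,"ry":0,"rz":0},{"claw":-1,"tx":0,"ty":0,"tz":-8,"rx":0,"ry":0,"rz":0}]'

```text
time_s: 6.95
eef_pos: [0.5143, -0.1011, 0.0567]
eef_rot: [0.727, -0.681, -0.067, 0.056]
contact_force: [-2.9, 25.2, 11.8]
width: 0.0001
```

```bash
python3 go.py -42 26 54
```

```text
t 6.95 eef [ 0.5143 -0.1011  0.0567] clamp mm [-44.   23.8  56.7] F clamp [25.4 -1.  11.8] w 0.0001
axes [[0.985, 0.01, -0.173], [0.172, 0.066, 0.983], [0.021, -0.998, 0.063]]
rotvec [-0.063  0.021  0.021] shift final-tool mm [-2.2  2.7  2. ] cur-tool [-2.2  2.8  1.8] j6 1.04
```

Jammed at 25 N with no further travel. Backing off, lifting clear and checking.

Emit:
step_arm --increments '[{"claw":-1,"tx":0,"ty":0,"tz":10,"rx":0,"ry":0,"rz":0},{"claw":-1,"tx":0,"ty":0,"tz":8,"rx":-0.05,"ry":0.02,"rz":0.02},{"claw":-1,"tx":0,"ty":-25,"tz":0,"rx":0,"ry":0,"rz":0},{"claw":-1,"tx":0,"ty":-35,"tz":0,"rx":0,"ry":0,"rz":0},{"claw":-1,"tx":0,"ty":-35,"tz":0,"rx":0,"ry":0,"rz":0},{"claw":-1,"tx":-35,"ty":-30,"tz":-10,"rx":0,"ry":0,"rz":0},{"claw":-1,"tx":-38,"ty":0,"tz":-15,"rx":0,"ry":0,"rz":0},{"claw":-1,"tx":-38,"ty":0,"tz":-15,"rx":0,"ry":0,"rz":0},{"claw":-1,"tx":-38,"ty":0,"tz":-15,"rx":0,"ry":0,"rz":0},{"claw":-1,"tx":0,"ty":0,"tz":0,"rx":0,"ry":0,"rz":0}]'

```text
time_s: 7.78
eef_pos: [0.3758, -0.1673, 0.1877]
eef_rot: [-0.701, 0.708, 0.057, -0.056]
contact_force: [0.5, 1.0, -0.8]
width: 0.0001
```

```bash
python3 go.py -42 26 54;  python3 - <<'E'
from station import imaging
import cv2,numpy as np
a=imaging.read_camera('scene')[180:440,145:375,::-1]; a=cv2.resize(a,(442,500),interpolation=cv2.INTER_CUBIC)
cv2.imwrite('pics/s5.png',a)
a=imaging.read_camera('top')[205:345,230:540,::-1]; cv2.imwrite('pics/t5.png',cv2.resize(a,None,fx=2.58,fy=2.58,interpolation=cv2.INTER_CUBIC))
E
```

```text
t 7.7833 eef [ 0.3758 -0.1673  0.1877] clamp mm [-88.3 170.8 187.7] F clamp [ 0.9 -0.6 -0.8] w 0.0001
axes [[0.987, 0.001, -0.159], [0.159, -0.01, 0.987], [-0.0, -1.0, -0.01]]
rotvec [ 0.01   0.007 -0.   ] shift final-tool mm [144.8 133.7  46.3] cur-tool [145.2 133.2  46.6] j6 0.84
```

View pics/t5.png

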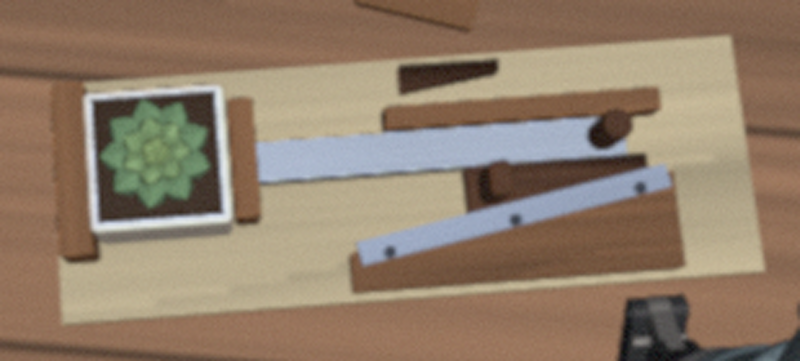

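View pics/s5.png

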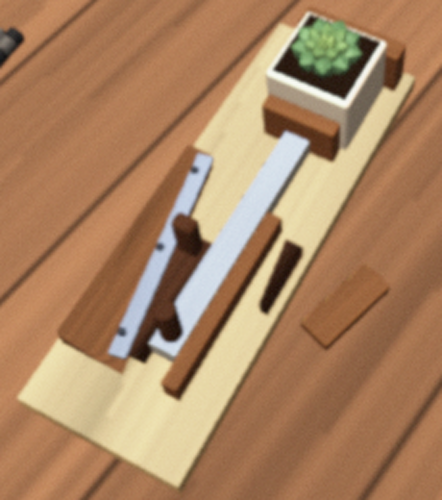

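The bar may have crept back by about 1 px while the wedge jammed. I'll measure that by registering the before and after pictures.

Run:
```python
import cv2,numpy as np
g=lambda f:cv2.cvtColor(cv2.imread(f),cv2.COLOR_BGR2GRAY).astype(np.float32)
a,b=g('pics/t3.png'),g('pics/t5.png')
for n,(x0,y0,x1,y1) in dict(post=(585,105,640,150),jaw=(233,90,275,225),planter=(85,80,228,235),board=(300,200,420,290),fixedjaw=(45,75,85,265),rail=(480,170,680,290)).items():
    T=a[y0:y1,x0:x1]; S=b[y0-12:y1+12,x0-12:x1+12]
    r=cv2.matchTemplate(S,T,cv2.TM_CCOEFF_NORMED); _,m,_,l=cv2.minMaxLoc(r)
    x,y=l
    f=lambda A,i:(A[i-1]-A[i+1])/(2*(A[i-1]-2*A[i]+A[i+1])) if 0<i<len(A)-1 else 0
    print(n,round(m,3),round(x-12+f(r[y],x),2),round(y-12+f(r[:,x],y),2),'zoom px (x0.55 mm)')
a=cv2.imread('pics/t3.png')[70:270,40:290];b=cv2.imread('pics/t5.png')[70:270,40:290]
cv2.imwrite('pics/cmp.png',cv2.resize(np.hstack([a,b]),None,fx=1.6,fy=1.6))
```

```text
post 0.996 2.96 -0.27 zoom px (x0.55 mm)
jaw 0.994 3.0 -0.21 zoom px (x0.55 mm)
planter 0.999 0.04 0.0 zoom px (x0.55 mm)
board 0.664 -0.25 -0.38 zoom px (x0.55 mm)
fixedjaw 0.981 0.02 0.04 zoom px (x0.55 mm)
rail 0.824 0.75 0.29 zoom px (x0.55 mm)
```

View pics/cmp.png

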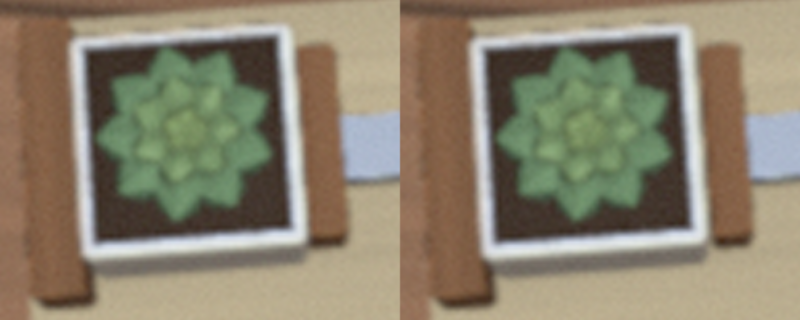

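The bar and jaw moved back 3 zoomed px, about 1.6 mm, as the wedge jammed, while the planter stayed still. The jaw is therefore no longer snug. I'll push the post forward again and then re-press the wedge.

Emit:
step_arm --increments '[{"claw":-1,"tx":30,"ty":0,"tz":-16,"rx":0.01,"ry":0.007,"rz":0},{"claw":-1,"tx":32,"ty":0,"tz":-16,"rx":0,"ry":0,"rz":0},{"claw":-1,"tx":32,"ty":0,"tz":-16,"rx":0,"ry":0,"rz":0},{"claw":-1,"tx":30,"ty":0,"tz":-16,"rx":0,"ry":0,"rz":0},{"claw":-1,"tx":25,"ty":0,"tz":-14,"rx":0,"ry":0,"rz":0},{"claw":-1,"tx":10,"ty":30,"tz":0,"rx":0,"ry":0,"rz":0},{"claw":-1,"tx":0,"ty":20,"tz":0,"rx":0,"ry":0,"rz":0},{"claw":-1,"tx":0,"ty":0,"tz":0,"rx":0,"ry":0,"rz":0}]'

```text
time_s: 8.55
eef_pos: [0.5657, -0.2173, 0.1344]
eef_rot: [-0.702, 0.707, 0.061, -0.054]
contact_force: [-0.7, -0.2, -0.0]
width: 0.0002
```

```bash
python3 go.py -170 0 54
```

```text
t 8.55 eef [ 0.5657 -0.2173  0.1344] clamp mm [-166.6   -9.3  134.4] F clamp [-0.1  0.8 -0. ] w 0.0002
axes [[0.987, 0.01, -0.162], [0.163, -0.006, 0.987], [0.009, -1.0, -0.007]]
rotvec [0.007 0.01  0.009] shift final-tool mm [-9.3 80.4 -3.4] cur-tool [-10.   80.4  -2.7] j6 0.94
```

Emit:
step_arm --increments '[{"claw":-1,"tx":-9,"ty":10,"tz":-3,"rx":0.007,"ry":0.01,"rz":0.009},{"claw":-1,"tx":0,"ty":22,"tz":0,"rx":0,"ry":0,"rz":0},{"claw":-1,"tx":0,"ty":22,"tz":0,"rx":0,"ry":0,"rz":0},{"claw":-1,"tx":0,"ty":14,"tz":0,"rx":0,"ry":0,"rz":0},{"claw":-1,"tx":0,"ty":0,"tz":0,"rx":0,"ry":0,"rz":0}]'

```text
time_s: 8.97
eef_pos: [0.5585, -0.2211, 0.065]
eef_rot: [-0.704, 0.706, 0.055, -0.056]
contact_force: [-0.2, -0.4, 1.0]
width: 0.0002
```

```bash
python3 go.py -152 0 54
```

```text
t 8.9667 eef [ 0.5585 -0.2211  0.065 ] clamp mm [-169.3   -1.6   65. ] F clamp [-0.4  0.3  1. ] w 0.0002
axes [[0.988, -0.002, -0.155], [0.155, -0.003, 0.988], [-0.002, -1.0, -0.003]]
rotvec [ 0.003  0.003 -0.002] shift final-tool mm [-1.6 11.  17.3] cur-tool [-1.5 11.  17.4] j6 0.93
```

Emit:
step_arm --increments '[{"claw":-1,"tx":-1,"ty":9,"tz":5,"rx":0,"ry":0,"rz":0},{"claw":-1,"tx":0,"ty":0,"tz":5,"rx":0,"ry":0,"rz":0},{"claw":-1,"tx":0,"ty":0,"tz":5,"rx":0,"ry":0,"rz":0},{"claw":-1,"tx":0,"ty":0,"tz":5,"rx":0,"ry":0,"rz":0},{"claw":-1,"tx":0,"ty":0,"tz":5,"rx":0,"ry":0,"rz":0}]'

```text
time_s: 9.38
eef_pos: [0.5538, -0.2018, 0.06]
eef_rot: [-0.699, 0.711, 0.053, -0.055]
contact_force: [3.4, -23.1, -14.1]
width: -0.0003
```

```bash
python3 go.py -150 0 54
```

```text
t 9.3833 eef [ 0.5538 -0.2018  0.06  ] clamp mm [-1.495e+02  1.000e-01  6.000e+01] F clamp [-23.3   0.2 -14.1] w -0.0003
axes [[0.988, -0.001, -0.152], [0.152, -0.017, 0.988], [-0.004, -1.0, -0.017]]
rotvec [ 0.017 -0.    -0.004] shift final-tool mm [ 0.1  6.  -0.5] cur-tool [ 0.1  6.  -0.4] j6 0.97
```

Emit:
step_arm --increments '[{"claw":-1,"tx":0,"ty":0,"tz":-12,"rx":0,"ry":0,"rz":0},{"claw":-1,"tx":0,"ty":0,"tz":-8,"rx":0.015,"ry":0,"rz":0},{"claw":-1,"tx":0,"ty":-25,"tz":0,"rx":0,"ry":0,"rz":0},{"claw":-1,"tx":0,"ty":-25,"tz":0,"rx":0,"ry":0,"rz":0},{"claw":-1,"tx":0,"ty":-15,"tz":0,"rx":0,"ry":0,"rz":0},{"claw":-1,"tx":0,"ty":0,"tz":0,"rx":0,"ry":0,"rz":0}]'

```text
time_s: 9.88
eef_pos: [0.5586, -0.2234, 0.1322]
eef_rot: [0.705, -0.705, -0.054, 0.053]
contact_force: [0.1, -0.8, 0.3]
width: 0.0002
```

```bash
cat > cmpr.py <<'E'
import cv2,numpy as np,sys
from station import imaging
n=sys.argv[1]
a=imaging.read_camera('top')[205:345,230:540,::-1]; cv2.imwrite(f'pics/{n}.png',cv2.resize(a,None,fx=2.58,fy=2.58,interpolation=cv2.INTER_CUBIC))
g=lambda f:cv2.cvtColor(cv2.imread(f),cv2.COLOR_BGR2GRAY).astype(np.float32)
b=g(f'pics/{n}.png')
def go(a,n,x0,y0,x1,y1):
    T=a[y0:y1,x0:x1]; S=b[y0-12:y1+12,x0-12:x1+12]
    r=cv2.matchTemplate(S,T,cv2.TM_CCOEFF_NORMED); _,m,_,l=cv2.minMaxLoc(r); x,y=l
    f=lambda A,i:(A[i-1]-A[i+1])/(2*(A[i-1]-2*A[i]+A[i+1])) if 0<i<len(A)-1 else 0
    print(n,round(m,3),'mm right(-x): %.2f  down(+y): %.2f'%((x-12+f(r[y],x))*.55,(y-12+f(r[:,x],y))*.55))
A=g('pics/t3.png')
go(A,'post vs t3',585,105,640,150); go(A,'jaw',233,90,275,225); go(A,'planter',85,80,228,235); go(A,'fixedjaw',45,75,85,265)
go(g('pics/t5.png'),'tab vs t5',460,155,530,212)
E
python3 cmpr.py t6; python3 go.py 4 30 115
```

```text
post vs t3 0.998 mm right(-x): 0.03  down(+y): 0.01
jaw 0.998 mm right(-x): 0.05  down(+y): -0.01
planter 0.999 mm right(-x): -0.00  down(+y): -0.00
fixedjaw 0.98 mm right(-x): 0.01  down(+y): 0.04
tab vs t5 0.995 mm right(-x): -1.61  down(+y): 0.41
t 9.9333 eef [ 0.5583 -0.2234  0.131 ] clamp mm [-171.6   -1.   131. ] F clamp [ 0.4 -0.7  0.3] w -0.0001
axes [[0.988, -0.0, -0.151], [0.151, 0.001, 0.988], [-0.0, -1.0, 0.001]]
rotvec [-0.001 -0.001 -0.   ] shift final-tool mm [-31.   16.  175.6] cur-tool [-31.2  16.1 175.5] j6 0.93
```

View pics/t6.png

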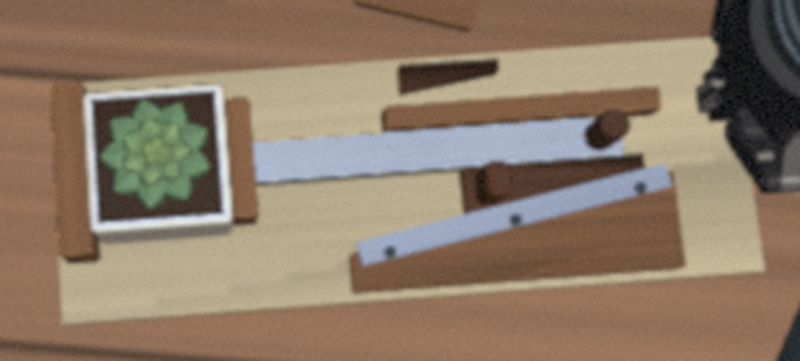

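As expected, the bar is snug again (0.03 mm off) and the wedge came back 1.6 mm with it. I'll re-press the wedge more gently, since less force should drag the bar less.

Emit:
step_arm --increments '[{"claw":-1,"tx":-5,"ty":0,"tz":26,"rx":0,"ry":0,"rz":0},{"claw":-1,"tx":-5,"ty":0,"tz":28,"rx":0,"ry":0,"rz":0},{"claw":-1,"tx":-5,"ty":0,"tz":28,"rx":0,"ry":0,"rz":0},{"claw":-1,"tx":-4,"ty":0,"tz":28,"rx":0,"ry":0,"rz":0},{"claw":-1,"tx":-3,"ty":0,"tz":22,"rx":0,"ry":0,"rz":0},{"claw":-1,"tx":0,"ty":0,"tz":10,"rx":0,"ry":0,"rz":0},{"claw":-1,"tx":0,"ty":0,"tz":0,"rx":0,"ry":0,"rz":0}]'

```text
time_s: 10.52
eef_pos: [0.512, -0.0826, 0.1256]
eef_rot: [0.708, -0.703, -0.051, 0.053]
contact_force: [0.3, -0.1, 0.3]
width: -0.0001
```

```bash
python3 go.py -23 27 56
```

```text
t 10.5167 eef [ 0.512  -0.0826  0.1256] clamp mm [-25.3  23.3 125.6] F clamp [-0.2 -0.3  0.3] w -0.0001
axes [[0.989, -0.004, -0.146], [0.146, 0.006, 0.989], [-0.003, -1.0, 0.007]]
rotvec [-0.007 -0.006 -0.003] shift final-tool mm [-3.7 69.6  2.3] cur-tool [-3.5 69.7  1.9] j6 1.14
```

Emit:
step_arm --increments '[{"claw":-1,"tx":-3,"ty":6,"tz":4,"rx":-0.006,"ry":-0.006,"rz":0},{"claw":-1,"tx":0,"ty":20,"tz":0,"rx":0,"ry":0,"rz":0},{"claw":-1,"tx":0,"ty":20,"tz":0,"rx":0,"ry":0,"rz":0},{"claw":-1,"tx":0,"ty":14,"tz":0,"rx":0,"ry":0,"rz":0},{"claw":-1,"tx":0,"ty":0,"tz":0,"rx":0,"ry":0,"rz":0}]'

```text
time_s: 10.93
eef_pos: [0.5116, -0.083, 0.0631]
eef_rot: [-0.704, 0.706, 0.054, -0.054]
contact_force: [-0.8, -0.5, -0.3]
width: 0.0
```

```bash
python3 go.py -40 27 56
```

```text
t 10.9333 eef [ 0.5116 -0.083   0.0631] clamp mm [-25.6  23.8  63.1] F clamp [-0.4  0.8 -0.3] w 0.0
axes [[0.988, 0.001, -0.152], [0.152, -0.002, 0.988], [0.0, -1.0, -0.002]]
rotvec [ 0.002 -0.     0.   ] shift final-tool mm [ -3.2   7.1 -14.4] cur-tool [ -3.2   7.1 -14.4] j6 1.14
```

Emit:
step_arm --increments '[{"claw":-1,"tx":-2,"ty":6,"tz":-5,"rx":0,"ry":0,"rz":0},{"claw":-1,"tx":0,"ty":0,"tz":-5,"rx":0,"ry":0,"rz":0},{"claw":-1,"tx":0,"ty":0,"tz":-3,"rx":0,"ry":0,"rz":0},{"claw":-1,"tx":0,"ty":0,"tz":-3,"rx":0,"ry":0,"rz":0}]'

```text
time_s: 11.27
eef_pos: [0.5125, -0.1011, 0.0564]
eef_rot: [0.706, -0.705, -0.053, 0.053]
contact_force: [1.1, 9.2, -1.1]
width: 0.0001
```

```bash
python3 go.py -44 25 56
```

```text
t 11.2667 eef [ 0.5125 -0.1011  0.0564] clamp mm [-43.7  25.6  56.4] F clamp [ 8.9 -2.5 -1.1] w 0.0001
axes [[0.989, -0.0, -0.151], [0.151, 0.002, 0.989], [-0.0, -1.0, 0.002]]
rotvec [-0.002 -0.002 -0.   ] shift final-tool mm [ 0.6  0.4 -0.3] cur-tool [ 0.6  0.4 -0.3] j6 1.1
```

```bash
python3 cmpr.py t7; python3 go.py -44 25 56|head -1
```

```text
post vs t3 0.506 mm right(-x): 6.29  down(+y): 2.62
jaw 0.994 mm right(-x): 1.15  down(+y): -0.07
planter 0.999 mm right(-x): 0.00  down(+y): 0.00
fixedjaw 0.982 mm right(-x): 0.00  down(+y): -0.00
tab vs t5 0.091 mm right(-x): -6.60  down(+y): 3.94
t 11.3167 eef [ 0.5126 -0.1014  0.0564] clamp mm [-44.   25.5  56.4] F clamp [ 4.2 -1.3 -2.8] w 0.0004
```

View pics/t7.png

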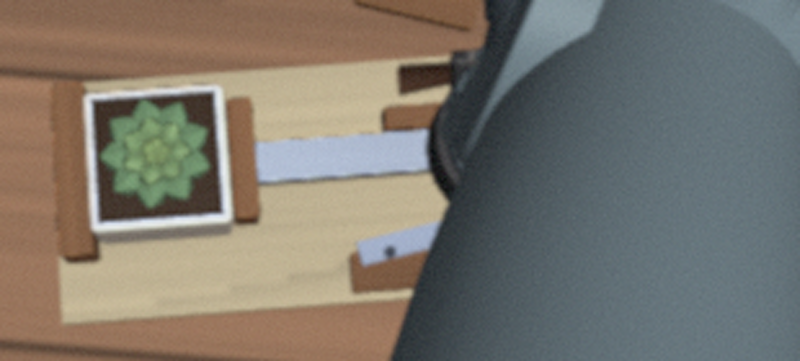

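The jaw is visible and has already moved back 1.15 mm: the bar sticks to the wedge and follows it. I need to push post and tab towards each other at once, so I'll measure their outer span against the 85 mm opening.

Run:
```python
import cv2,numpy as np
from fit import *
a=cv2.imread('pics/t5.png')[95:225,450:670]; cv2.imwrite('pics/t5z.png',cv2.resize(a,None,fx=3.6,fy=3.6,interpolation=cv2.INTER_CUBIC))
P=[0.53118,-0.05402,1.72353]
g=lambda f:cv2.cvtColor(cv2.imread(f),cv2.COLOR_BGR2GRAY).astype(np.float32)
A,B=g('pics/t3.png'),g('pics/t5.png')
T=A[178:222,408:442]; r=cv2.matchTemplate(B[150:230,440:560],T,cv2.TM_CCOEFF_NORMED); print(cv2.minMaxLoc(r))
l=cv2.minMaxLoc(r)[3]; print('shift',l[0]+440-408,l[1]+150-178)
def back(px,z):
    w=atz(ct,T_(px),z); c,s=np.cos(P[2]),np.sin(P[2]); e=w-[P[0],P[1],0]; return 1000*np.array([c*e[0]+s*e[1],-s*e[0]+c*e[1]])
T_=lambda p:(230+p[0]/2.58,205+p[1]/2.58)
# box model overlay
im=cv2.imread('pics/t5.png')[95:225,450:670]; im=cv2.resize(im,None,fx=3.6,fy=3.6,interpolation=cv2.INTER_CUBIC)
def poly(pts,col):
    q=proj(ct,W(P,pts)); q=(q-[230,205])*2.58; q=(q-[450,95])*3.6; cv2.polylines(im,[q.round().astype(np.int32)],True,col,1)
th=np.linspace(0,6.28,40)
poly([[-131.6+9*np.cos(t)+1.3*1,9*np.sin(t),85] for t in th],(0,255,255))
for x,y,col in[(-60,26,(0,255,0)),(-62,25.6,(255,255,0))]:
    poly([[x-7,y-10,85],[x+7,y-10,85],[x+7,y+10,85],[x-7,y+10,85]],col)
cv2.imwrite('pics/t5o.png',im)
```

```text
(-0.5473315119743347, 0.9879997968673706, (86, 31), (45, 9))
shift 77 -19
```

View pics/t5o.png

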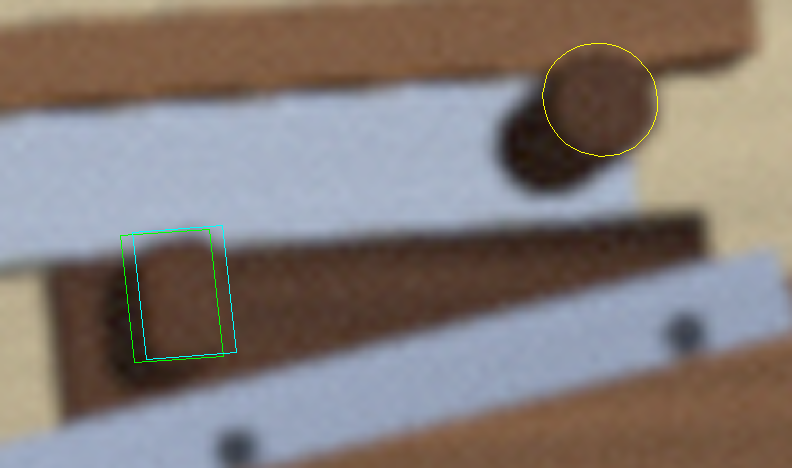

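View pics/t5z.png

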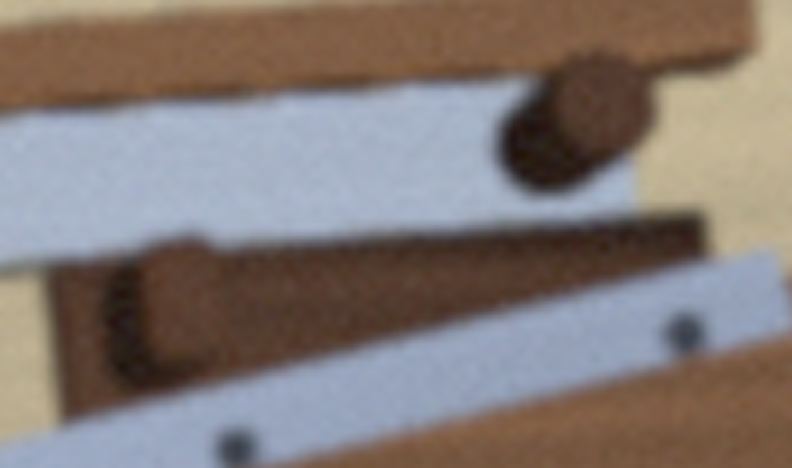

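The outer span is about 81 to 83.5 mm, so the open gripper (85.4 mm) can just straddle the post and tab and squeeze them together. That holds the bar forward while the wedge tightens. I'll back off, lift and turn 90°.

Emit:
step_arm --increments '[{"claw":-1,"tx":0,"ty":0,"tz":10,"rx":0,"ry":0,"rz":0},{"claw":-1,"tx":0,"ty":-5,"tz":4,"rx":0,"ry":0,"rz":0},{"claw":-1,"tx":0,"ty":-35,"tz":0,"rx":0,"ry":0,"rz":0},{"claw":-1,"tx":0,"ty":-38,"tz":0,"rx":0,"ry":0,"rz":0},{"claw":-1,"tx":0,"ty":-15,"tz":0,"rx":0,"ry":-0.12,"rz":0},{"claw":1,"tx":0,"ty":0,"tz":0,"rx":0,"ry":-0.12,"rz":0},{"claw":1,"tx":0,"ty":0,"tz":0,"rx":0,"ry":-0.12,"rz":0},{"claw":1,"tx":0,"ty":0,"tz":0,"rx":0,"ry":-0.12,"rz":0},{"claw":1,"tx":0,"ty":0,"tz":0,"rx":0,"ry":-0.12,"rz":0},{"claw":1,"tx":0,"ty":0,"tz":0,"rx":0,"ry":-0.12,"rz":0},{"claw":1,"tx":0,"ty":0,"tz":0,"rx":0,"ry":-0.12,"rz":0},{"claw":1,"tx":0,"ty":0,"tz":0,"rx":0,"ry":-0.12,"rz":0}]'

```text
time_s: 12.32
eef_pos: [0.5156, -0.0874, 0.1677]
eef_rot: [-0.587, 0.6, 0.387, -0.381]
contact_force: [-0.8, 0.7, 0.4]
width: 0.0836
```

```bash
python3 go.py -97 10 115 1.5708
```

```text
t 12.3167 eef [ 0.5156 -0.0874  0.1677] clamp mm [-30.6  20.5 167.7] F clamp [0.8 0.7 0.4] w 0.0836
axes [[0.41, 0.018, -0.912], [0.912, -0.01, 0.41], [-0.002, -1.0, -0.02]]
rotvec [ 0.019 -0.576 -0.008] shift final-tool mm [-66.4  52.7 -10.5] cur-tool [-49.8  53.7 -43.9] j6 0.14
```

Emit:
step_arm --increments '[{"claw":1,"tx":0,"ty":0,"tz":0,"rx":0.01,"ry":-0.11,"rz":0},{"claw":1,"tx":0,"ty":0,"tz":0,"rx":0.005,"ry":-0.11,"rz":0},{"claw":1,"tx":0,"ty":0,"tz":0,"rx":0,"ry":-0.11,"rz":0},{"claw":1,"tx":0,"ty":0,"tz":0,"rx":0,"ry":-0.11,"rz":0},{"claw":1,"tx":0,"ty":0,"tz":0,"rx":0,"ry":-0.08,"rz":0},{"claw":1,"tx":-22,"ty":10,"tz":-4,"rx":0,"ry":0,"rz":0},{"claw":1,"tx":-22,"ty":10,"tz":-4,"rx":0,"ry":0,"rz":0},{"claw":1,"tx":-15,"ty":10,"tz":-2,"rx":0,"ry":0,"rz":0},{"claw":1,"tx":0,"ty":0,"tz":0,"rx":0,"ry":0,"rz":0}]'

```text
time_s: 13.07
eef_pos: [0.539, -0.1455, 0.1498]
eef_rot: [-0.456, 0.474, 0.533, -0.532]
contact_force: [0.5, 0.2, -0.3]
width: 0.0854
```

```bash
python3 go.py -97 10 115 1.5708
```

```text
t 13.0667 eef [ 0.539  -0.1455  0.1498] clamp mm [-91.6   6.2 149.8] F clamp [ 0.1 -0.5 -0.3] w 0.0854
axes [[-0.136, 0.021, -0.991], [0.991, -0.016, -0.136], [-0.018, -1.0, -0.018]]
rotvec [ 0.018 -0.017 -0.019] shift final-tool mm [-5.4 34.8  3.8] cur-tool [-4.8 34.8  4.4] j6 -0.51
```

Emit:
step_arm --increments '[{"claw":1,"tx":-4.5,"ty":20,"tz":4,"rx":0.018,"ry":-0.017,"rz":-0.019},{"claw":1,"tx":0,"ty":14,"tz":0,"rx":0,"ry":0,"rz":0},{"claw":1,"tx":0,"ty":0,"tz":0,"rx":0,"ry":0,"rz":0},{"claw":1,"tx":0,"ty":0,"tz":0,"rx":0,"ry":0,"rz":0}]'

```text
time_s: 13.4
eef_pos: [0.5371, -0.1511, 0.1175]
eef_rot: [-0.46, 0.461, 0.537, -0.536]
contact_force: [-0.3, -0.6, 1.2]
width: 0.0854
```

```bash
python3 go.py -97 10 105 1.5708
```

```text
t 13.4 eef [ 0.5371 -0.1511  0.1175] clamp mm [-96.8   8.9 117.5] F clamp [-0.6  0.4  1.2] w 0.0854
axes [[-0.152, 0.003, -0.988], [0.988, 0.0, -0.152], [-0.0, -1.0, -0.003]]
rotvec [ 0.003 -0.    -0.   ] shift final-tool mm [-0.2 12.5  1.1] cur-tool [-0.2 12.5  1.1] j6 -0.54
```

Run:
```python
from station import imaging
import cv2
cv2.imwrite('pics/w8.png',imaging.read_camera('wrist')[:,:,::-1])
```

```text
(no output)
```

View pics/w8.png

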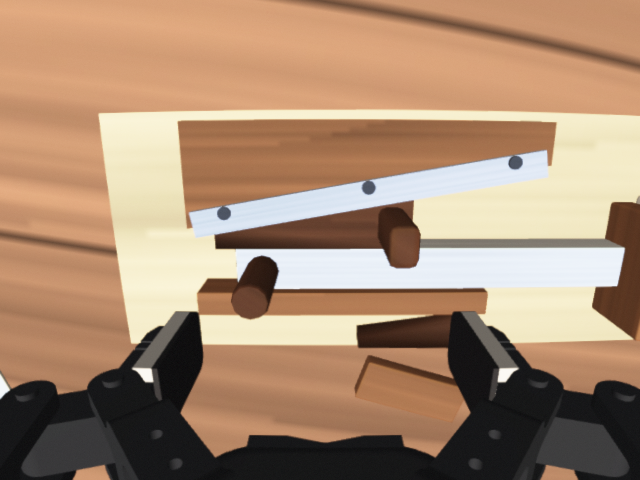

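Run:
```python
import cv2
from fit import *
from station import robot
c=imaging.get_calibration('wrist'); im=cv2.imread('pics/w8.png')
P=[0.53118,-0.05402,1.72353]
def cl(w): cc,s=np.cos(P[2]),np.sin(P[2]); e=w-[P[0],P[1],0]; return (1000*np.array([cc*e[0]+s*e[1],-s*e[0]+cc*e[1]])).round(1)
for n,p in dict(postL=(232,300),postR=(271,302),tabR=(420,262),tabL=(388,265)).items(): print(n,cl(atz(c,p,.085)))
a=im[190:340,210:450]; cv2.imwrite('pics/w8z.png',cv2.resize(a,None,fx=3.3,fy=3.3,interpolation=cv2.INTER_CUBIC))
```

```text
postL [-138.7    1.5]
postR [-121.     0.6]
tabR [-54.9  19.7]
tabL [-69.   18.3]
```

View pics/w8z.png

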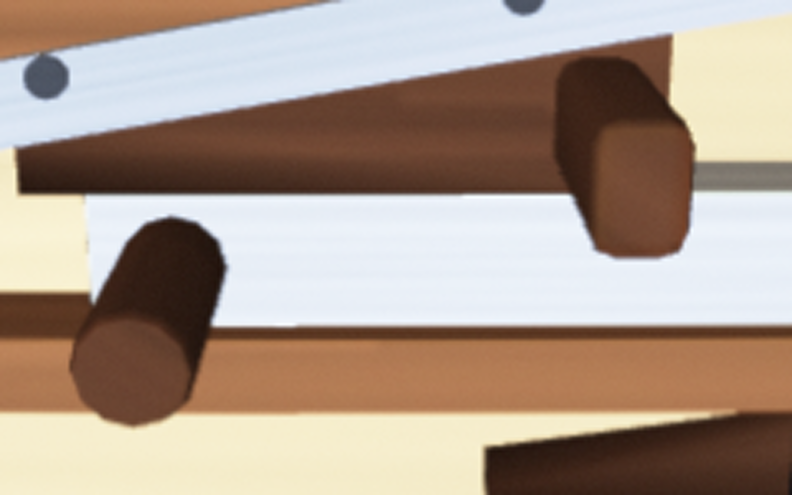

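The wrist view shows the post cap at (250,302) and the tab top at (405,248). Their outer span is about 84 mm, with the midpoint at clamp x -97. I'll descend carefully with a 1.5° yaw for extra clearance.

Emit:
step_arm --increments '[{"claw":1,"tx":-0.3,"ty":10,"tz":1.6,"rx":0.003,"ry":0.026,"rz":0},{"claw":1,"tx":0,"ty":14,"tz":0,"rx":0,"ry":0,"rz":0},{"claw":1,"tx":0,"ty":10,"tz":0,"rx":0,"ry":0,"rz":0},{"claw":1,"tx":0,"ty":0,"tz":0,"rx":0,"ry":0,"rz":0},{"claw":1,"tx":0,"ty":0,"tz":0,"rx":0,"ry":0,"rz":0}]'

```text
time_s: 13.87
eef_pos: [0.5384, -0.1505, 0.0884]
eef_rot: [-0.464, 0.47, 0.532, -0.53]
contact_force: [0.9, 0.0, 0.4]
width: 0.0859
```

```bash
python3 go.py -97.1 10.7 80 1.5448;  python3 - <<'E'
from station import imaging
import cv2
cv2.imwrite('pics/w9.png',imaging.read_camera('wrist')[:,:,::-1])
E
```

```text
t 13.8667 eef [ 0.5384 -0.1505  0.0884] clamp mm [-96.4   7.5  88.4] F clamp [-0.1 -0.9  0.4] w 0.0859
axes [[-0.128, 0.007, -0.992], [0.992, -0.003, -0.128], [-0.004, -1.0, -0.007]]
rotvec [ 0.007  0.001 -0.004] shift final-tool mm [-0.8  8.4  3.2] cur-tool [-0.7  8.4  3.2] j6 -0.51
```

View pics/w9.png

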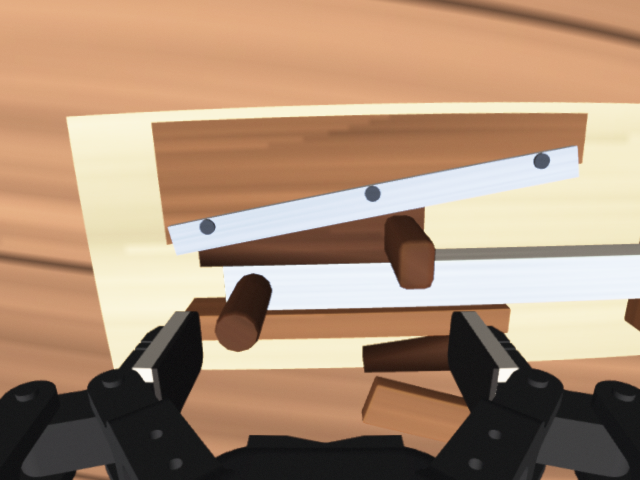

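Emit:
step_arm --increments '[{"claw":1,"tx":-0.7,"ty":6,"tz":3.2,"rx":0.007,"ry":0,"rz":-0.004},{"claw":1,"tx":0,"ty":3,"tz":0,"rx":0,"ry":0,"rz":0},{"claw":1,"tx":0,"ty":0,"tz":0,"rx":0,"ry":0,"rz":0},{"claw":1,"tx":0,"ty":0,"tz":0,"rx":0,"ry":0,"rz":0}]'

```text
time_s: 14.25
eef_pos: [0.5364, -0.152, 0.0808]
eef_rot: [-0.466, 0.468, 0.531, -0.531]
contact_force: [-0.8, -0.2, 0.1]
width: 0.0852
```

```bash
python3 go.py -97.1 10.7 70 1.5448
```

```text
t 14.25 eef [ 0.5364 -0.152   0.0808] clamp mm [-97.6   9.8  80.8] F clamp [-0.   0.8  0.1] w 0.0852
axes [[-0.128, 0.002, -0.992], [0.992, -0.001, -0.128], [-0.001, -1.0, -0.002]]
rotvec [ 0.002  0.002 -0.001] shift final-tool mm [ 0.5 10.8  0.9] cur-tool [ 0.5 10.8  0.9] j6 -0.52
```

Emit:
step_arm --increments '[{"claw":1,"tx":0.5,"ty":4,"tz":1.2,"rx":0,"ry":0,"rz":0},{"claw":1,"tx":0,"ty":4,"tz":0.3,"rx":0,"ry":0,"rz":0},{"claw":1,"tx":0,"ty":4,"tz":0.3,"rx":0,"ry":0,"rz":0},{"claw":1,"tx":0,"ty":3,"tz":0.3,"rx":0,"ry":0,"rz":0},{"claw":1,"tx":0,"ty":0,"tz":0,"rx":0,"ry":0,"rz":0}]'

```text
time_s: 14.67
eef_pos: [0.5343, -0.152, 0.0646]
eef_rot: [-0.466, 0.468, 0.531, -0.531]
contact_force: [1.0, 0.3, 0.4]
width: 0.0856
```

```bash
python3 go.py -97.1 10.7 60 1.5448
```

```text
t 14.6667 eef [ 0.5343 -0.152   0.0646] clamp mm [-97.3  11.8  64.6] F clamp [ 0.1 -1.   0.4] w 0.0856
axes [[-0.128, 0.002, -0.992], [0.992, -0.001, -0.128], [-0.001, -1.0, -0.002]]
rotvec [ 0.002  0.001 -0.001] shift final-tool mm [ 0.3  4.6 -1.1] cur-tool [ 0.3  4.6 -1.1] j6 -0.52
```

Emit:
step_arm --increments '[{"claw":1,"tx":0.2,"ty":4,"tz":-0.8,"rx":0,"ry":0,"rz":0},{"claw":1,"tx":0,"ty":4,"tz":0,"rx":0,"ry":0,"rz":0},{"claw":1,"tx":0,"ty":4,"tz":0,"rx":0,"ry":0,"rz":0},{"claw":1,"tx":0,"ty":3,"tz":0,"rx":0,"ry":0,"rz":0},{"claw":1,"tx":0,"ty":0,"tz":0,"rx":0,"ry":0,"rz":0}]'

```text
time_s: 15.08
eef_pos: [0.535, -0.1517, 0.0476]
eef_rot: [-0.466, 0.468, 0.531, -0.531]
contact_force: [0.4, -1.0, 0.5]
width: 0.0855
```

```bash
python3 go.py -97.1 10.7 47 1.5448;  python3 - <<'E'
from station import imaging
import cv2
cv2.imwrite('pics/w10.png',imaging.read_camera('wrist')[:,:,::-1])
E
```

```text
t 15.0833 eef [ 0.535  -0.1517  0.0476] clamp mm [-97.1  11.1  47.6] F clamp [-1.1 -0.3  0.5] w 0.0855
axes [[-0.128, 0.002, -0.992], [0.992, -0.001, -0.128], [-0.001, -1.0, -0.002]]
rotvec [ 0.002  0.001 -0.001] shift final-tool mm [-0.   0.6 -0.4] cur-tool [-0.   0.6 -0.4] j6 -0.52
```

View pics/w10.png

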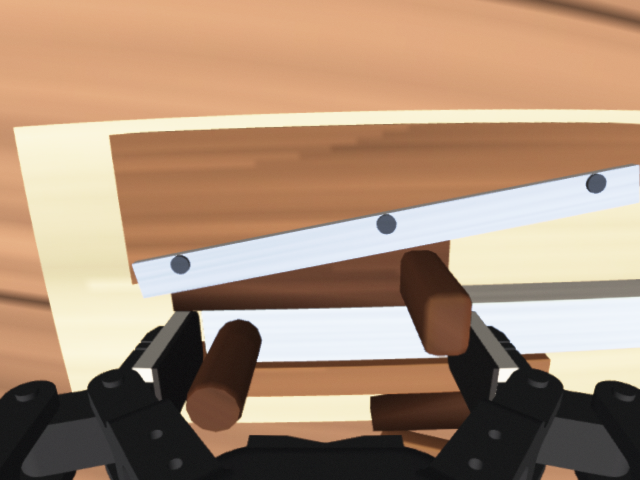

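The pads now straddle the post on the left and the tab on the right, with no contact force. Squeezing gently.

Emit:
step_arm --increments '[{"claw":0.7,"tx":0,"ty":0,"tz":0,"rx":0,"ry":0,"rz":0},{"claw":0.7,"tx":0,"ty":0,"tz":0,"rx":0,"ry":0,"rz":0},{"claw":0.7,"tx":0,"ty":0,"tz":0,"rx":0,"ry":0,"rz":0}]' --force 25

```text
time_s: 15.38
eef_pos: [0.5352, -0.1516, 0.0492]
eef_rot: [-0.467, 0.469, 0.531, -0.529]
contact_force: [0.7, -0.8, -2.8]
width: 0.0804
```

```bash
python3 cmpr.py t11; python3 go.py -97.1 10.7 47 1.5448
```

```text
post vs t3 0.564 mm right(-x): 6.22  down(+y): -5.51
jaw 0.998 mm right(-x): 0.05  down(+y): 0.00
planter 0.999 mm right(-x): -0.00  down(+y): 0.01
fixedjaw 0.982 mm right(-x): 0.00  down(+y): 0.00
tab vs t5 0.5 mm right(-x): 1.82  down(+y): -2.20
t 15.4333 eef [ 0.5352 -0.1517  0.0492] clamp mm [-97.1  10.9  49.2] F clamp [-0.7 -0.4 -1.2] w 0.0804
axes [[-0.124, 0.003, -0.992], [0.992, -0.0, -0.124], [-0.001, -1.0, -0.003]]
rotvec [ 0.003 -0.003 -0.001] shift final-tool mm [ 0.   2.2 -0.2] cur-tool [ 0.   2.2 -0.2] j6 -0.51
```

The jaw is back to snug (0.05 mm) under the squeeze, and the fingers stopped at 80.4 mm. Releasing and lifting straight up.

Emit:
step_arm --increments '[{"claw":0.7,"tx":0,"ty":0,"tz":0,"rx":0,"ry":0,"rz":0},{"claw":1,"tx":0,"ty":0,"tz":0,"rx":0,"ry":0,"rz":0},{"claw":1,"tx":0,"ty":0,"tz":0,"rx":0,"ry":0,"rz":0},{"claw":1,"tx":0,"ty":0,"tz":0,"rx":0,"ry":0,"rz":0}]'

```text
time_s: 15.77
eef_pos: [0.5352, -0.1517, 0.0492]
eef_rot: [-0.467, 0.469, 0.531, -0.53]
contact_force: [-0.2, -0.3, 0.4]
width: 0.0852
```

```bash
python3 cmpr.py t12; python3 go.py -97.1 10.7 60 1.5448;  python3 - <<'E'
from station import imaging
import cv2
cv2.imwrite('pics/w12.png',imaging.read_camera('wrist')[:,:,::-1])
E
```

```text
post vs t3 0.551 mm right(-x): 5.86  down(+y): -3.77
jaw 0.998 mm right(-x): 0.03  down(+y): -0.01
planter 0.999 mm right(-x): -0.00  down(+y): 0.00
fixedjaw 0.983 mm right(-x): 0.01  down(+y): 0.02
tab vs t5 0.51 mm right(-x): 1.62  down(+y): -2.10
t 15.8167 eef [ 0.5353 -0.1517  0.0493] clamp mm [-97.2  10.8  49.3] F clamp [-0.6 -0.2  0.4] w 0.0855
axes [[-0.125, 0.003, -0.992], [0.992, -0.001, -0.125], [-0.001, -1.0, -0.003]]
rotvec [ 0.003 -0.001 -0.001] shift final-tool mm [  0.1 -10.7  -0.1] cur-tool [  0.1 -10.7  -0.1] j6 -0.52
```

View pics/w12.png

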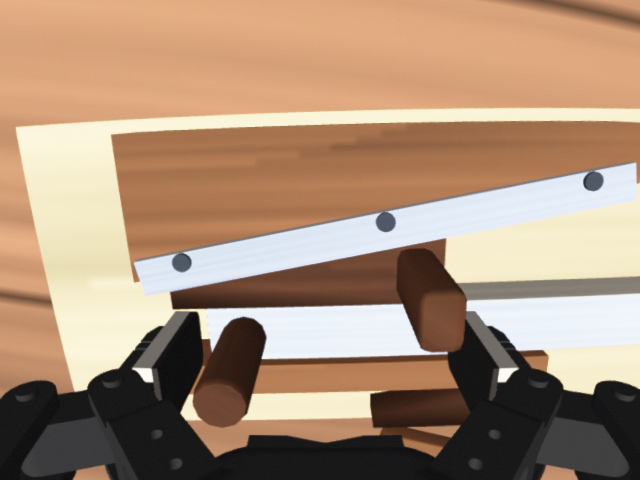

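Both pads are clear of the post and tab, and the jaw stayed snug. Lifting straight up and moving away for a final check.

Emit:
step_arm --increments '[{"claw":1,"tx":0,"ty":-6,"tz":0,"rx":0,"ry":0,"rz":0},{"claw":1,"tx":0,"ty":-8,"tz":0,"rx":0,"ry":0,"rz":0},{"claw":1,"tx":0,"ty":-8,"tz":0,"rx":0,"ry":0,"rz":0},{"claw":1,"tx":0,"ty":-8,"tz":0,"rx":0,"ry":0,"rz":0},{"claw":1,"tx":0,"ty":-15,"tz":0,"rx":0,"ry":0,"rz":0},{"claw":1,"tx":0,"ty":-25,"tz":0,"rx":0,"ry":0,"rz":0},{"claw":1,"tx":0,"ty":-30,"tz":0,"rx":0,"ry":0,"rz":0},{"claw":1,"tx":-10,"ty":-20,"tz":35,"rx":0,"ry":0,"rz":0},{"claw":1,"tx":-10,"ty":0,"tz":38,"rx":0,"ry":0,"rz":0},{"claw":1,"tx":-10,"ty":0,"tz":38,"rx":0,"ry":0,"rz":0},{"claw":1,"tx":-10,"ty":0,"tz":38,"rx":0,"ry":0,"rz":0},{"claw":1,"tx":0,"ty":0,"tz":0,"rx":0,"ry":0,"rz":0}]'

```text
time_s: 16.87
eef_pos: [0.3928, -0.2131, 0.1844]
eef_rot: [-0.46, 0.472, 0.533, -0.531]
contact_force: [-0.4, 0.5, -0.1]
width: 0.0855
```

```bash
python3 cmpr.py t13; python3 go.py -97.1 10.7 60 1.5448|head -1
python3 - <<'E'
from station import imaging
import cv2
a=imaging.read_camera('scene')[180:440,145:375,::-1]; cv2.imwrite('pics/s13.png',cv2.resize(a,(442,500),interpolation=cv2.INTER_CUBIC))
E
```

```text
post vs t3 0.998 mm right(-x): 0.00  down(+y): -0.00
jaw 0.998 mm right(-x): 0.02  down(+y): -0.01
planter 0.999 mm right(-x): 0.00  down(+y): 0.00
fixedjaw 0.981 mm right(-x): -0.00  down(+y): 0.02
tab vs t5 0.995 mm right(-x): 0.74  down(+y): -0.18
t 16.9167 eef [ 0.3957 -0.213   0.185 ] clamp mm [-136.5  158.   185. ] F clamp [ 0.4 -0.6  0.3] w 0.0855
```

View pics/t13.png

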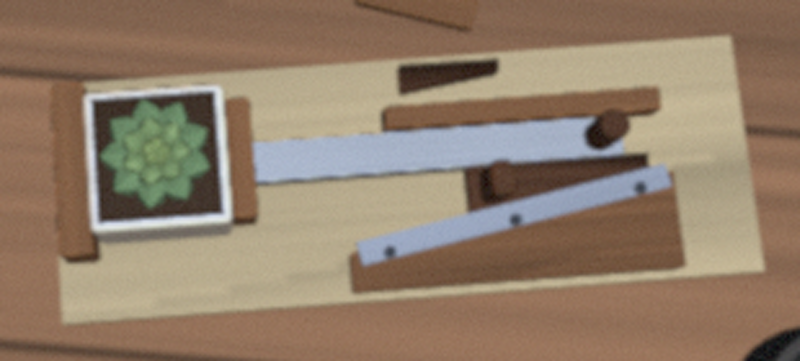

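View pics/s13.png

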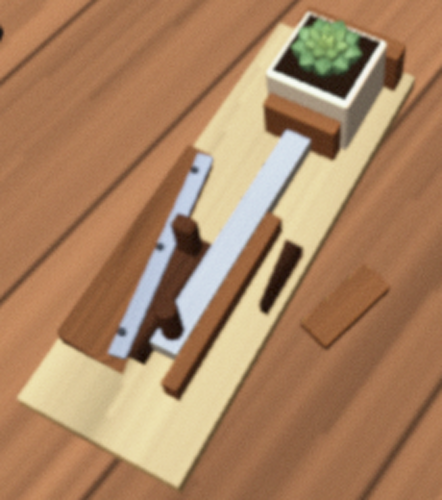

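The bar is at the snug position (0.00 mm from reference) and the wedge is 0.7 mm tighter than at the first jam. The planter is upright and nothing is touched.

```bash
python3 -c "
from station import workorder
print(workorder.close_job())"
```

```text
the job is handed in; nothing more can be done
None
```

The job is done and handed in at about 17 s: the bar is locked with the planter upright and snug between the jaws.

- **Bar:** I pushed it by its post with shut fingers until the planter stopped it at about 13–15 N.
- **Wedge, first try:** I pushed the wedge along its ramp and it jammed at 25 N. A picture check showed the bar had been dragged back 1.6 mm, so the planter was no longer snug.
- **First fix:** I pushed the bar forward again, which pulled the wedge back 1.6 mm with it. Re-pressing the wedge gently, at about 9 N, dragged the bar back 1.15 mm.
- **Second fix:** I straddled the post and tab with the open gripper and squeezed them together at 25 N. This held the bar forward while the wedge tightened.

**Last checks, after letting go and moving clear:**

| Part | Result |
|---|---|
| Post and jaw | within 0.02 mm of the snug position recorded after the first push |
| Planter | not moved since then, and upright |
| Wedge | 0.7 mm tighter than at the first jam |

**Not checked or in disagreement:**
- After the final squeeze I did not try to pull the bar back to test the lock.
- My clamp pose fit differed from the seen post position by about 2–3 mm in the top view. I judged snugness by contact force and by comparing pictures, not by absolute position.

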